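# Open the child-safe can in the drip tray

## Robot

A 6-joint arm with a two-finger parallel gripper is mounted at the origin on a cart in front of the work surface, level with it; the furniture and walls round the work are solid. World frame = base frame: x ahead of the robot, y to its left, z up, the work surface at z = 0. Lengths are in m, angles in rad, forces in N, time in s.
With the tool pointing down it reaches from about 0.35 to 0.85 m from the base axis. Payload 8.1 kg.
Tool frame: the origin (TCP) lies midway between the tips of the shut fingers; the grasp point (between the pads) lies 19 mm behind it (env.pinch_z is the z of the grasp point in the tool frame, in m); z points along the fingers, y is the line along which they close (so a half turn about z gives the same grasp; the last joint's range is limited). The gripper opens to 93 mm and grips with 3 to 60 N. Pads are 15 mm wide; open, the fingers measure 128 mm over their backs; the gripper's body (75 mm by 188 mm) begins 65 mm behind the grasp point.
Start: joints at [-1.312, 0.13, 1.488, -0, 1.523, -0.085], TCP at [0.202, -0.565, 0.219] pointing down, gripper open.
Joint ranges: [-2.96, 2.96], [-0.89, 2.26], [0.02, 2.5], [-1.34, 4.48], [0, 2.73], [-2.66, 2.66]. Speed limits (rad/s): [2.39, 2.39, 2.79, 3.14, 3.14, 3.14].

## Interface

Orientations are given as a rotation vector (axis times angle).
In Python, from station import env gives the robot as it stands.
- The arm moves only by the shell command python3 -m handwheel 'ROWS' [FORCE]. ROWS is JSON, a list of rows, each an object of numbers: "dx", "dy", "dz": the shift along the tool's x, y, z scaled (see below); "rx", "ry", "rz": the turn, a rotation vector about the tool's x, y, z scaled (see below); "fingers": the opening, from -1 (shut) to 1 (fully open), so that 0 is half open. A call has 1 to 5 rows; each row is the pose to reach, as a shift and turn from the pose commanded when the call began, along the tool's axes at that moment, turning the shorter way round; what a row does not reach only later rows make up. The controller multiplies each number of a shift by 0.5 m and each number of a turn by pi rad. A row lasts 1/10 s, in which the tool goes at most 50 mm and 8.59 degrees, less where a joint would pass 70% of its speed; a pose out of reach is approached as far as the arm can. A call with a number of a shift or a turn outside -1 to 1 is refused whole. A call with a gripper value outside its range is refused whole. The fingers move at their own pace and stop on an object; FORCE is the grip in N (left out, the last holds). Time passes only in rows, so rows that repeat a pose let the fingers close. It gives the time, the measured TCP pose, the force, the opening and the grip force at its end, in the units of the state.
- env.get_state(): the state, without advancing time (a new reading comes with each control period).
- env.grab_frame(name): name is "scene" or "top" or "wrist"; returns the picture (400x640x3 uint8, red, green, blue); there is no depth.
- env.camera_model(name): a dict with "camera_matrix" (3x3 intrinsics, pixels), "origin" and "orientation" of the camera in the world. Camera axes: x right, y up, looking along -z (the intrinsics and any distortion apply to the point x, -y, -z); pixel columns grow to the right and rows downward; lengths in m; the calibration is good to about 2 mm. A picture is of the moment at which its call begins: read the wrist's pose just before it. camera_model takes no time and is no camera call; for the wrist camera it gives the pose at the moment of the call.
- env.close_job(): hands the job in; it is judged then, once.
The state is a dict: "time": time; "joints": joint angles; "dq": joint speeds; "joint_efforts": joint torques, N m; "tcp_pos": TCP position; "tool_rot": TCP orientation; "contact_force": force on the tool from outside, world axes, zero at the start; "moment": the same for the moment, N m; "gripper_width": finger opening in m; "grasp_force": force on a finger pad.
Only numpy, scipy, OpenCV 4.12 (cv2) and the standard library are available. Lean on these libraries where they do the work, as an engineer would, in place of code of your own. Each camera call takes 0.05 s, during which the arm holds its last target. There are 200 camera calls.

## Task

Get the grey can with the strap handle ready for pouring: carry it to the drip tray, stand it right down between the four corner angles and let go. Then take its black child-safe cap, press it down, turn it anticlockwise past the safety stop and on round until it comes free of the neck, lift it off and put it down right way up on the bare half of the tray. Leave the other things on the bench where they are, and do not tip the can over.

Things in the scene. Friction and masses are not known exactly. Their poses are not given: they have to be found in the camera images.
- can: grey rectangular metal can, 190 x 66 mm and 110 mm high, 0.35 to 0.7 kg, paper label on its sides. Origin: centre of its underside; x runs along its long side, from the cap's end to the handle's end; z up. It fits between the tray's corner angles either way round.
- can_handle (a point): where to take the can's black strap handle, over the can's centre of mass: 142 mm above the can's underside and 12 mm from its centre towards +x. The strap is level, 12 mm wide (across the can's long side) and 7 mm thick, 28 mm clear of the can's top; it runs from -6 to 84 mm along the can's x, so pinch it across the can's short side.
- can_neck (a point): centre of the mouth of the can's neck, under the cap: 132 mm above the can's underside, 63 mm from its centre towards -x. The neck stands 22 mm above the can's flat top. Past the safety stop the cap need not be pressed and rises up to 5 mm on the neck's coarse thread as it is turned on; between 2.1 and 2.4 rad from locked it is free to lift straight off, and at 2.4 rad it meets an end stop.
- cap: round black ribbed cap, loose, 58 mm across and 30 mm high, 47 g, on the can's neck; moulded arrows on top show the way to open. Origin: centre of its open underside, z up. Locked, its underside is 7 mm above the can's flat top, its x lies along the can's x, and it turns only about 0.1 rad either way before a stop.
- cap_top (a point): centre of the cap's top face. An inner spring holds the locked cap up with 6 N, plus 1.2 N per mm pressed; it goes down 7 mm at most. Pressed 4.5 mm or more below its locked height it can turn anticlockwise (from above) under the safety stop; it is past it at 0.72 rad from locked, and if let go there it springs up again and stays as turned.
- tray: fixed steel drip tray, 240 mm (its x) by 232 mm (its y), floor 3 mm above the bench, lip 15 mm high. Origin: centre of its underside. The half on its +y side has the four corner angles for the can, the half on its -y side is bare. A 300 mm high drawer cabinet stands behind it, its front 0.69 m ahead of the robot's base, so the cap is easier to reach with the can's cap end towards the robot.
- tray_well (a point): on the tray's floor, centre of the space between the four dark corner angles: 198 mm (tray x) by 74 mm (tray y) clear, so 4 mm of play round the can, whose long side must lie along the tray's x. The angles are 30 mm high with outward-flared tops ending 39 mm above the bench, and keep the can from turning.
- tray_bare (a point): on the tray's floor, centre of the bare half, which is free for 110 mm or more across (tray y) and 230 mm along (tray x).
- screw_box: small carton lying on the bench, 76 x 98 mm, 34 mm high. Leave it. Origin: centre of its underside.
- screwdriver_b: yellow-handled screwdriver lying on the bench behind the vise, 186 mm long. Leave it.
- nail_jar: glass jar of nails with a yellow lid, 70 mm across, 97 mm high, at the back of the bench. Leave it.
- c_clamp: dark red C-clamp lying on the bench at the right, 167 mm long. Leave it.

How it is judged:
On the way, in this order (a step that is already met when the one before it is completed fails the run):
1. the can stands down between the tray's corner angles, let go of, its cap still locked (horizontal distance between can and tray_well below 0.009 m and z of can in the frame of tray_well below 0.005 m and angle between can's own z axis and vertical below 0.05 rad and linear speed of can below 0.03 m/s and contact force between the fingers and can below 0.3 N and contact force between the fingers and cap below 0.3 N and angle between the x axis of cap and the x axis of can, either way round below 0.25 rad and horizontal distance between cap and can_neck below 0.006 m and z of cap in the frame of can below 0.127 m), for 0.2 s.
2. the cap is pressed down on the standing can, at least 3.5 mm below its locked height (horizontal distance between can and tray_well below 0.009 m and z of can in the frame of tray_well below 0.005 m and angle between can's own z axis and vertical below 0.05 rad and horizontal distance between cap and can_neck below 0.006 m and z of cap in the frame of can below 0.127 m and z of cap in the frame of can below 0.1135 m), for 0.05 s.
3. the cap is turned past its safety stop, still on the neck (horizontal distance between can and tray_well below 0.009 m and z of can in the frame of tray_well below 0.005 m and angle between can's own z axis and vertical below 0.05 rad and horizontal distance between cap and can_neck below 0.006 m and z of cap in the frame of can below 0.127 m and angle between the x axis of cap and the x axis of can, either way round above 0.75 rad), for 0.05 s.
4. the cap is off, lifted clear above the neck, the can still in its place (horizontal distance between can and tray_well below 0.009 m and z of can in the frame of tray_well below 0.005 m and angle between can's own z axis and vertical below 0.05 rad and z of cap in the frame of can above 0.14 m), for 0.05 s.
At the end, for the whole second after the job is handed in: The can stands upright on the tray's floor between the corner angles (within 9 mm of their centre), and the cap lies flat and right way up on the floor of the tray's bare half, inside the lip, both at rest and let go of (horizontal distance between can and tray_well below 0.009 m and z of can in the frame of tray_well below 0.005 m and angle between can's own z axis and vertical below 0.05 rad and y of cap in the frame of tray between -0.09 and 0 m and x of cap in the frame of tray between -0.095 and 0.095 m and z of cap in the frame of tray between 0 and 0.007 m and angle between cap's own z axis and vertical below 0.1 rad and linear speed of each of cap, can below 0.02 m/s); the robot touches nothing.
It fails at once if another thing on the bench is moved by more than 30 mm (distance of any of screw_box, screwdriver_b, nail_jar, c_clamp from where it was at the start of the episode above 0.03 m).
It fails at once if the can is tipped by more than about 30 degrees (angle between can's own z axis and vertical above 0.5 rad).
It also fails if it takes over 67 s, if anything falls off the work surface, if the arm or the gripper's body presses on something with over 40 N, if the wrist force passes 120 N, or if a joint passes its speed limit or range.

## Working session

There is one attempt and no reset: what is moved stays moved. The work goes in short steps, Python scripts to look and compute and a shell command to move; the robot and the scene stay as the last step left them, time stands still between calls to the robot, and variables do not carry over. Pictures are saved under pics/ and viewed, at most 11 in all, crops included, and the job is handed in when it is done.

```bash
mkdir -p pics; ls; python3 - <<'E'
from station import env
import cv2, numpy as np
s=env.get_state(); print({k:np.round(v,3).tolist() for k,v in s.items()}, env.pinch_z)
for n in ("scene","top"):
    m=env.camera_model(n); print(n,{k:np.round(v,4).tolist() for k,v in m.items()})
    cv2.imwrite(f"pics/{n}0.png",env.grab_frame(n)[:,:,::-1])
E
```

```text
pics
{'time': 0.0, 'joints': [-1.312, 0.131, 1.489, -0.0, 1.523, -0.085], 'dq': [0.001, 0.001, -0.0, -0.0, -0.001, 0.001], 'joint_efforts': [-0.002, -55.986, -49.175, 0.076, 0.036, -0.0], 'tcp_pos': [0.202, -0.564, 0.218], 'tool_rot': [-3.094, -0.537, 0.0], 'contact_force': [-1.134, -0.084, 0.166], 'moment': [0.015, -0.026, 0.018], 'grasp_force': 0.0, 'gripper_width': 0.093} -0.0188
scene {'camera_matrix': [[452.6453, 0.0, 319.2247], [0.0, 452.6453, 204.4024], [0.0, 0.0, 1.0]], 'origin': [-0.5436, -1.2879, 0.9455], 'orientation': [1.05, -0.4069, -0.7009]}
top {'camera_matrix': [[412.7066, 0.0, 316.8352], [0.0, 412.7066, 198.1318], [0.0, 0.0, 1.0]], 'origin': [0.4723, -0.0933, 1.4279], 'orientation': [0.0423, -0.0588, -1.5437]}
```

View pics/scene0.png

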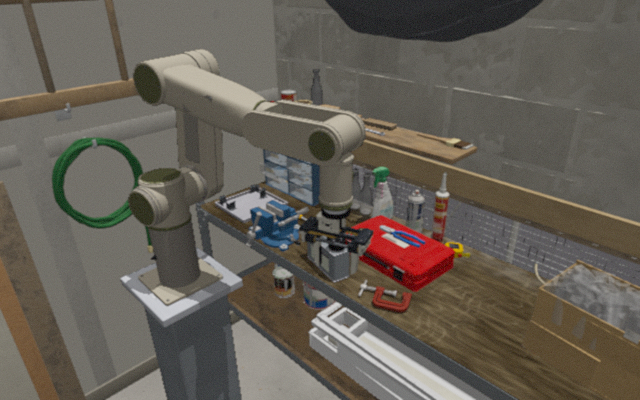

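View pics/top0.png

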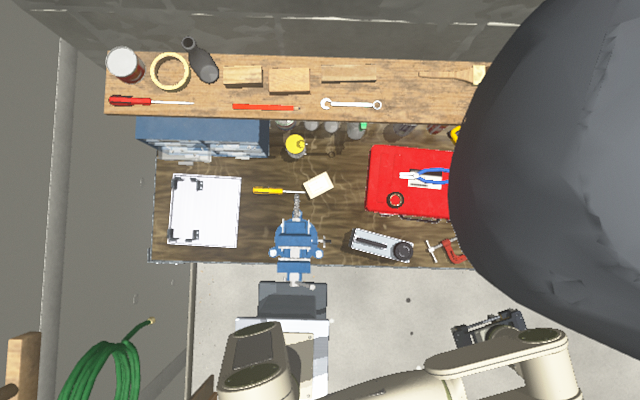

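The scene view shows the arm and the can in front of the vise. In the top view the can is at about (382,245), with its cap at (402,250). The tray is at about (205,211), with its corner angles on the left (+y) half. I'll zoom in on both.

```bash
cat > h.py <<'E'
from station import env
import cv2, numpy as np
from scipy.spatial.transform import Rotation as R
def ray(m,uv):
    K=m["camera_matrix"]; u,v=uv
    d=np.array([(u-K[0][2])/K[0][0],-(v-K[1][2])/K[1][1],-1.])
    return np.array(m["origin"]), R.from_rotvec(m["orientation"]).apply(d)
def cast(m,uv,z):
    o,d=ray(m,uv); return o+d*(z-o[2])/d[2]
def proj(m,p):
    c=R.from_rotvec(m["orientation"]).inv().apply(np.array(p)-m["origin"]); K=m["camera_matrix"]
    return np.array([K[0][2]-K[0][0]*c[0]/c[2],K[1][2]+K[1][1]*c[1]/c[2]])
def tri(m1,a,m2,b):
    A=[];y=[]
    for m,uv in((m1,a),(m2,b)):
        o,d=ray(m,uv); d/=np.linalg.norm(d); P=np.eye(3)-np.outer(d,d); A.append(P); y.append(P@o)
    return np.linalg.lstsq(np.vstack(A),np.hstack(y),rcond=None)[0]
def tool():
    s=env.get_state(); return np.array(s["tcp_pos"]),R.from_rotvec(s["tool_rot"])
def rows(p,yaw_mat):
    """target TCP pos & Rotation -> scaled row values from now"""
    p0,r0=tool(); d=r0.inv().apply(np.array(p)-p0)/.5; w=(r0.inv()*yaw_mat).as_rotvec()/np.pi
    return np.round(d,4),np.round(w,4)
E
python3 - <<'E'
import cv2,numpy as np
a=cv2.imread("pics/top0.png")
t=cv2.resize(a[160:260,155:255],None,fx=4,fy=4,interpolation=cv2.INTER_CUBIC)
c=cv2.resize(a[195:295,335:435],None,fx=4,fy=4,interpolation=cv2.INTER_CUBIC)
cv2.imwrite("pics/crop0.png",np.hstack([t,c]))
E
```

```text
(no output)
```

View pics/crop0.png

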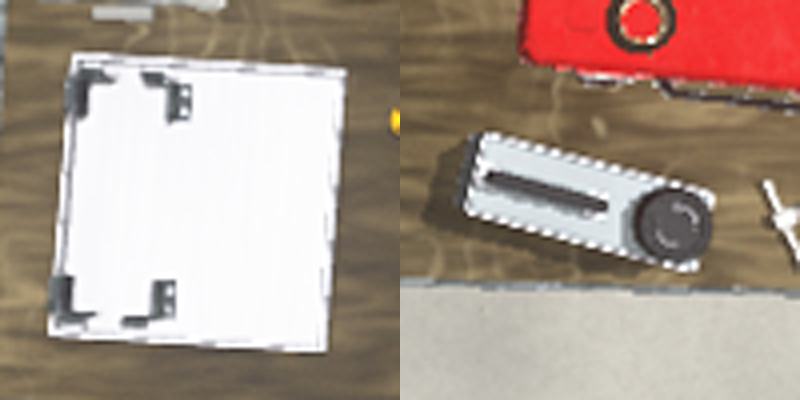

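The left crop shows the white tray, with lip corners at crop pixels (75,55), (347,70), (325,352) and (50,337) and the angles on its left half. The right crop shows the can with its top corners at (483,132), (715,190), (692,270) and (463,212), the cap centred at (674,225) and the handle running from (485,177) to (608,207).

```bash
python3 - <<'E'
from h import *
m=env.camera_model("top")
T=[cast(m,(155+x/4,160+y/4),.015) for x,y in((75,55),(347,70),(325,352),(50,337))]
C=[cast(m,(335+(x-400)/4,195+y/4),.11) for x,y in((483,132),(715,190),(692,270),(463,212))]
f=lambda x,y,z:cast(m,(335+(x-400)/4,195+y/4),z)
print("tray",np.round(T,4)[:,:2].tolist(),np.mean(T,0))
print("can",np.round(C,4)[:,:2].tolist(),np.mean(C,0))
tx=(T[0]+T[1]-T[2]-T[3]); print("tray x ang",np.degrees(np.arctan2(tx[1],tx[0])),np.linalg.norm(tx)/2)
cx=(C[0]+C[3]-C[1]-C[2]); print("can x ang",np.degrees(np.arctan2(cx[1],cx[0])),np.linalg.norm(cx)/2)
print("cap",f(674,225,.147),"handle",f(485,177,.1455),f(608,207,.1455))
u=cx/np.linalg.norm(cx); c=np.mean(C,0); print("handle pt",c+u*.012,"neck pred",c-u*.063)
t=tx/np.linalg.norm(tx); ty=np.array([-t[1],t[0],0]); tc=np.mean(T,0)
print("tool x,y axes",tool()[1].as_matrix().round(3).tolist())
# bright gripped point: angle brackets mean
b=[cast(m,(155+x/4,160+y/4),.036) for x,y in((80,78),(182,90),(165,310),(62,312))]; print("angles",np.round(b,3).tolist(), "dist along ty",[(q-tc)@ty for q in b])
E
```

```text
tray [[0.6345, 0.3859], [0.628, 0.1527], [0.3869, 0.1622], [0.3936, 0.3954]] [0.51075574 0.27406339 0.015     ]
can [[0.4657, -0.2326], [0.4245, -0.4185], [0.3608, -0.4009], [0.4019, -0.218]] [ 0.41321523 -0.31749677  0.11      ]
tray x ang -2.2557899228713576 0.24120899979465982
can x ang 77.40719537897444 0.18895443054562686
cap [ 0.39806375 -0.37790291  0.147     ] handle [ 0.43118468 -0.23110332  0.1455    ] [ 0.410522 -0.326861  0.1455  ]
handle pt [ 0.41583148 -0.30578544  0.11      ] neck pred [ 0.39947993 -0.37898125  0.11      ]
tool x,y axes [[0.941, 0.337, -0.0], [0.337, -0.941, 0.002], [0.0, -0.002, -1.0]]
angles [[0.613, 0.374, 0.036], [0.605, 0.287, 0.036], [0.42, 0.293, 0.036], [0.416, 0.379, 0.036]] dist along ty [np.float64(0.1035207157698188), np.float64(0.017030216792838906), np.float64(0.015726352860698484), np.float64(0.10127262651196535)]
```

```bash
python3 -m handwheel '[{"dx":0.288,"dy":-0.171,"rz":-0.16,"fingers":0.3},{"dx":0.288,"dy":-0.171,"rz":-0.16,"fingers":0.3},{"dx":0.288,"dy":-0.171,"rz":-0.16,"fingers":0.3},{"dx":0.288,"dy":-0.171,"rz":-0.16,"fingers":0.3},{"dx":0.288,"dy":-0.171,"rz":-0.16,"fingers":0.3}]'
python3 -m handwheel '[{"dx":0.335,"dy":-0.01,"rz":-0.16,"fingers":0.3},{"dx":0.335,"dy":-0.01,"rz":-0.16,"fingers":0.3},{"dx":0.335,"dy":-0.01,"rz":-0.16,"fingers":0.3},{"dx":0.335,"dy":-0.01,"rz":-0.16,"fingers":0.3},{"dx":0.335,"dy":-0.01,"rz":-0.16,"fingers":0.3}]'
python3 - <<'E'
from h import *
m=env.camera_model("wrist"); cv2.imwrite("pics/w1.png",env.grab_frame("wrist")[:,:,::-1])
print(m["origin"]); p,r=tool(); print(p,r.as_matrix().round(3).tolist())
print(proj(m,(.4158,-.3058,.1455)),proj(m,(.398,-.378,.147)), [proj(m,q) for q in((0.4657,-0.2326,.11),(0.4019,-.218,.11))])
E
```

```text
[ 0.28096268 -0.53655767  0.38319127]
[ 0.20213184 -0.56446194  0.21783086] [[0.941, 0.337, -0.0], [0.337, -0.941, 0.001], [0.0, -0.001, -1.0]]
[  16.15427348 -274.20109281] [ 137.57925961 -179.41854777] [array([ -48.03471021, -371.06335247]), array([ -70.15545762, -243.73064658])]schema error: expected keys dx, dy, dz, rx, ry, rz, fingers
schema error: expected keys dx, dy, dz, rx, ry, rz, fingers
```

View pics/w1.png

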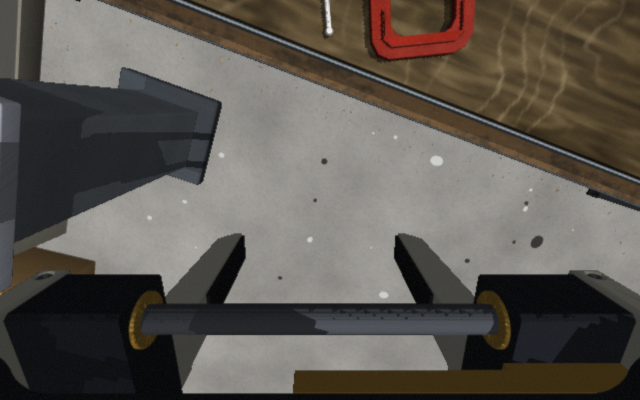

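The moves were refused because every row must include all the keys. The wrist picture only shows the floor and the C-clamp at the top. Resending with full rows.

```bash
python3 -m handwheel '[{"dx":0.288,"dy":-0.171,"dz":0,"rx":0,"ry":0,"rz":-0.16,"fingers":0.3},{"dx":0.288,"dy":-0.171,"dz":0,"rx":0,"ry":0,"rz":-0.16,"fingers":0.3},{"dx":0.288,"dy":-0.171,"dz":0,"rx":0,"ry":0,"rz":-0.16,"fingers":0.3},{"dx":0.288,"dy":-0.171,"dz":0,"rx":0,"ry":0,"rz":-0.16,"fingers":0.3},{"dx":0.288,"dy":-0.171,"dz":0,"rx":0,"ry":0,"rz":-0.16,"fingers":0.3}]'
python3 -m handwheel '[{"dx":0.335,"dy":-0.01,"dz":0,"rx":0,"ry":0,"rz":-0.16,"fingers":0.3},{"dx":0.335,"dy":-0.01,"dz":0,"rx":0,"ry":0,"rz":-0.16,"fingers":0.3},{"dx":0.335,"dy":-0.01,"dz":0,"rx":0,"ry":0,"rz":-0.16,"fingers":0.3},{"dx":0.335,"dy":-0.01,"dz":0,"rx":0,"ry":0,"rz":-0.16,"fingers":0.3},{"dx":0.335,"dy":-0.01,"dz":0,"rx":0,"ry":0,"rz":-0.16,"fingers":0.3}]'
python3 - <<'E'
from h import *
m=env.camera_model("wrist"); cv2.imwrite("pics/w2.png",env.grab_frame("wrist")[:,:,::-1])
print(m["origin"]); p,r=tool(); print(p,r.as_matrix().round(3).tolist())
print(proj(m,(.4158,-.3058,.1455)),proj(m,(.4312,-.231,.1455)),proj(m,(.398,-.378,.147)), [proj(m,q) for q in((0.4657,-0.2326,.11),(0.4019,-.218,.11))])
print(rows((.4158,-.3058,.22),R.from_euler("ZX",[77.4,180],degrees=True)))
E
```

```text
time: 0.65
tcp_pos: [0.3107, -0.4338, 0.2185]
tool_rot: [-2.861, -1.297, -0.001]
contact_force: [0.5, 0.2, 1.1]
gripper_width: 0.0615
grasp_force: 0.0
time: 1.15
tcp_pos: [0.4172, -0.306, 0.2185]
tool_rot: [-2.451, -1.965, -0.0]
contact_force: [-0.8, 0.0, 0.0]
gripper_width: 0.0606
grasp_force: 0.0
[ 0.43568409 -0.2247508   0.3839769 ]
[ 0.416326   -0.30724699  0.21844986] [[0.22, 0.975, -0.001], [0.975, -0.22, -0.0], [-0.0, -0.001, -1.0]]
[317.40487263 207.79809425] [315.71043843 115.51750103] [315.68665437 283.88715696] [array([354.38901668, 107.39963804]), array([280.89913523, 106.89776529])]
(array([ 0.0026, -0.0017, -0.0031]), array([-0.0002,  0.0001, -0.0008]))
```

View pics/w2.png

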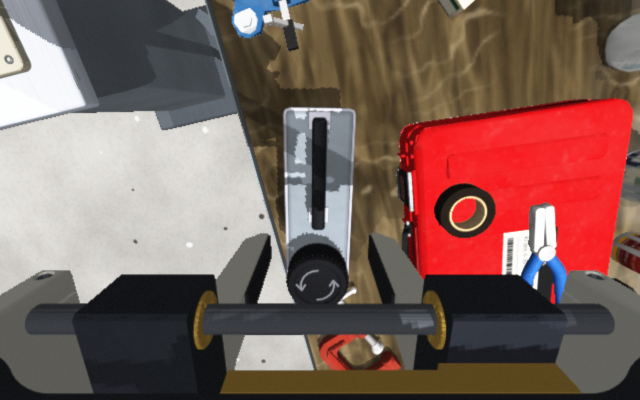

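The wrist view looks straight down on the can. The strap spans columns 312–327 and rows 118–230, and the cap is centred at about (318,275). It sits about 3 px (2 mm) towards tool +y of my prediction. I'll go down and pinch it.

```bash
python3 -m handwheel '[{"dx":0.002,"dy":0.002,"dz":0.09,"rx":0,"ry":0,"rz":0,"fingers":0.3},{"dx":0.002,"dy":0.002,"dz":0.15,"rx":0,"ry":0,"rz":0,"fingers":0.3},{"dx":0.002,"dy":0.002,"dz":0.191,"rx":0,"ry":0,"rz":0,"fingers":0.3},{"dx":0.002,"dy":0.002,"dz":0.191,"rx":0,"ry":0,"rz":0,"fingers":0.3},{"dx":0.002,"dy":0.002,"dz":0.191,"rx":0,"ry":0,"rz":0,"fingers":-1}]' 55
python3 -m handwheel '[{"dx":0,"dy":0,"dz":0,"rx":0,"ry":0,"rz":0,"fingers":-1},{"dx":0,"dy":0,"dz":0,"rx":0,"ry":0,"rz":0,"fingers":-1},{"dx":0,"dy":0,"dz":0,"rx":0,"ry":0,"rz":0,"fingers":-1},{"dx":0,"dy":0,"dz":0,"rx":0,"ry":0,"rz":0,"fingers":-1},{"dx":0,"dy":0,"dz":0,"rx":0,"ry":0,"rz":0,"fingers":-1}]'
```

```text
time: 1.7
tcp_pos: [0.4166, -0.3076, 0.1234]
tool_rot: [-2.456, -1.958, 0.001]
contact_force: [0.3, -0.3, 0.3]
gripper_width: 0.0558
grasp_force: 0.0
time: 2.2
tcp_pos: [0.4176, -0.3064, 0.1235]
tool_rot: [2.453, 1.962, 0.0]
contact_force: [-0.4, -0.5, 0.0]
gripper_width: 0.0166
grasp_force: 0.0
```

```bash
python3 -m handwheel '[{"dx":0,"dy":0,"dz":0,"rx":0,"ry":0,"rz":0,"fingers":-1},{"dx":0,"dy":0,"dz":0,"rx":0,"ry":0,"rz":0,"fingers":-1},{"dx":0,"dy":0,"dz":0,"rx":0,"ry":0,"rz":0,"fingers":-1}]'
python3 -m handwheel '[{"dx":0,"dy":0,"dz":-0.02,"rx":0,"ry":0,"rz":0,"fingers":-1},{"dx":0,"dy":0,"dz":-0.06,"rx":0,"ry":0,"rz":0,"fingers":-1},{"dx":0,"dy":0,"dz":-0.12,"rx":0,"ry":0,"rz":0,"fingers":-1},{"dx":0,"dy":0,"dz":-0.12,"rx":0,"ry":0,"rz":0,"fingers":-1}]'
python3 - <<'E'
from h import *
cv2.imwrite("pics/w3.png",env.grab_frame("wrist")[:,:,::-1])
cv2.imwrite("pics/s3.png",env.grab_frame("scene")[150:320,180:460,::-1].repeat(2,0).repeat(2,1))
E
```

```text
time: 2.5
tcp_pos: [0.4174, -0.3063, 0.1233]
tool_rot: [-2.453, -1.962, 0.0]
contact_force: [-0.7, 1.3, 2.7]
gripper_width: 0.011
grasp_force: 55.0
time: 2.9
tcp_pos: [0.4193, -0.3079, 0.1874]
tool_rot: [2.448, 1.958, 0.002]
contact_force: [0.6, -1.4, -4.2]
gripper_width: 0.0113
grasp_force: 55.0
```

View pics/s3.png

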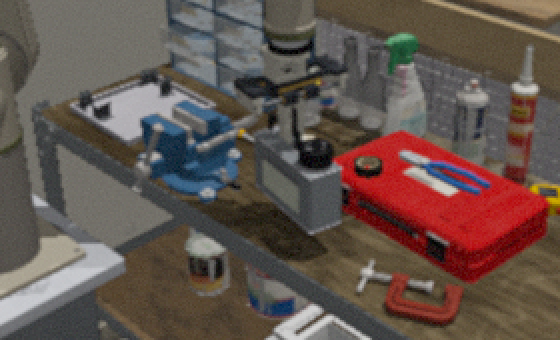

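The can hangs level in the gripper, and the vise is lower than the carry height. I'll lift it, carry it over and turn it.

```bash
python3 -m handwheel '[{"dx":0,"dy":0,"dz":-0.07,"rx":0,"ry":0,"rz":0,"fingers":-1},{"dx":0,"dy":0,"dz":-0.15,"rx":0,"ry":0,"rz":0,"fingers":-1},{"dx":0,"dy":0,"dz":-0.23,"rx":0,"ry":0,"rz":0,"fingers":-1},{"dx":0,"dy":0,"dz":-0.31,"rx":0,"ry":0,"rz":0,"fingers":-1},{"dx":0,"dy":0,"dz":-0.38,"rx":0,"ry":0,"rz":0,"fingers":-1}]'
python3 -m handwheel '[{"dx":0.03,"dy":-0.003,"dz":0,"rx":0,"ry":0,"rz":0,"fingers":-1},{"dx":0.09,"dy":-0.006,"dz":0,"rx":0,"ry":0,"rz":0,"fingers":-1},{"dx":0.16,"dy":-0.009,"dz":0,"rx":0,"ry":0,"rz":0,"fingers":-1},{"dx":0.24,"dy":-0.013,"dz":0,"rx":0,"ry":0,"rz":0,"fingers":-1},{"dx":0.32,"dy":-0.018,"dz":0,"rx":0,"ry":0,"rz":0,"fingers":-1}]'
python3 -m handwheel '[{"dx":0.07,"dy":-0.003,"dz":0,"rx":0,"ry":0,"rz":0,"fingers":-1},{"dx":0.14,"dy":-0.006,"dz":0,"rx":0,"ry":0,"rz":0,"fingers":-1},{"dx":0.21,"dy":-0.009,"dz":0,"rx":0,"ry":0,"rz":0,"fingers":-1},{"dx":0.28,"dy":-0.013,"dz":0,"rx":0,"ry":0,"rz":0,"fingers":-1},{"dx":0.35,"dy":-0.018,"dz":0,"rx":0,"ry":0,"rz":0,"fingers":-1}]'
```

```text
time: 3.5
tcp_pos: [0.4172, -0.3061, 0.3728]
tool_rot: [-2.452, -1.961, 0.0]
contact_force: [0.7, -0.5, -4.2]
gripper_width: 0.0109
grasp_force: 55.0
time: 4.0
tcp_pos: [0.4432, -0.1461, 0.3693]
tool_rot: [-2.45, -1.959, 0.003]
contact_force: [1.6, 0.0, -5.2]
gripper_width: 0.0109
grasp_force: 55.0
time: 4.5
tcp_pos: [0.4726, 0.0265, 0.3694]
tool_rot: [-2.451, -1.96, 0.005]
contact_force: [0.9, -0.3, -5.2]
gripper_width: 0.0109
grasp_force: 55.0
```

```bash
python3 -m handwheel '[{"dx":0.07,"dy":-0.003,"dz":0,"rx":0,"ry":0,"rz":0,"fingers":-1},{"dx":0.14,"dy":-0.006,"dz":0,"rx":0,"ry":0,"rz":0,"fingers":-1},{"dx":0.21,"dy":-0.009,"dz":0,"rx":0,"ry":0,"rz":0,"fingers":-1},{"dx":0.28,"dy":-0.013,"dz":0,"rx":0,"ry":0,"rz":0,"fingers":-1},{"dx":0.35,"dy":-0.018,"dz":0,"rx":0,"ry":0,"rz":0,"fingers":-1}]'
python3 -m handwheel '[{"dx":0.07,"dy":-0.003,"dz":0,"rx":0,"ry":0,"rz":0.03,"fingers":-1},{"dx":0.14,"dy":-0.006,"dz":0,"rx":0,"ry":0,"rz":0.07,"fingers":-1},{"dx":0.2,"dy":-0.009,"dz":0,"rx":0,"ry":0,"rz":0.11,"fingers":-1},{"dx":0.25,"dy":-0.013,"dz":0,"rx":0,"ry":0,"rz":0.15,"fingers":-1},{"dx":0.266,"dy":-0.014,"dz":0,"rx":0,"ry":0,"rz":0.19,"fingers":-1}]'
python3 -m handwheel '[{"dx":0,"dy":0,"dz":0,"rx":0,"ry":0,"rz":0.045,"fingers":-1},{"dx":0,"dy":0,"dz":0,"rx":0,"ry":0,"rz":0.09,"fingers":-1},{"dx":0,"dy":0,"dz":0,"rx":0,"ry":0,"rz":0.135,"fingers":-1},{"dx":0,"dy":0,"dz":0,"rx":0,"ry":0,"rz":0.18,"fingers":-1},{"dx":0,"dy":0,"dz":0,"rx":0,"ry":0,"rz":0.22,"fingers":-1}]'
python3 -m handwheel '[{"dx":0,"dy":0,"dz":0,"rx":0,"ry":0,"rz":0.02,"fingers":-1},{"dx":0,"dy":0,"dz":0,"rx":0,"ry":0,"rz":0.033,"fingers":-1},{"dx":0,"dy":0,"dz":0,"rx":0,"ry":0,"rz":0.033,"fingers":-1}]'
python3 - <<'E'
from h import *
m=env.camera_model("wrist");p,r=tool(); M=r.as_matrix(); print(p, np.degrees(np.arctan2(M[1,0],M[0,0])))
w=env.grab_frame("wrist");cv2.imwrite("pics/w4.png",w[:,:,::-1])
print("well floor",proj(m,(.5131,.3335,.003)))
print(rows((.525,.333,.37),R.from_euler("ZX",[-2.26,180],degrees=True)))
t=env.camera_model("top"); g=env.grab_frame("top")
cv2.imwrite("pics/t4.png",np.vstack([cv2.resize(w[:,:,::-1],(480,300)),cv2.resize(g[150:270,145:337,::-1],(480,300),interpolation=cv2.INTER_CUBIC)]))
E
```

```text
time: 5.0
tcp_pos: [0.5021, 0.1989, 0.3692]
tool_rot: [-2.452, -1.961, 0.007]
contact_force: [0.3, -0.0, -5.0]
gripper_width: 0.0114
grasp_force: 55.0
time: 5.5
tcp_pos: [0.5241, 0.3312, 0.3682]
tool_rot: [-2.923, -1.15, 0.01]
contact_force: [0.7, -0.3, -5.0]
gripper_width: 0.0111
grasp_force: 55.0
time: 6.0
tcp_pos: [0.5245, 0.3286, 0.3688]
tool_rot: [3.138, 0.087, -0.008]
contact_force: [-0.2, 0.0, -5.2]
gripper_width: 0.011
grasp_force: 55.0
time: 6.3
tcp_pos: [0.5246, 0.3285, 0.3693]
tool_rot: [3.139, -0.067, -0.007]
contact_force: [0.2, -0.6, -4.9]
gripper_width: 0.0115
grasp_force: 55.0
[0.52455563 0.32850892 0.36927647] -2.455118762716164
well floor [316.27759731 159.66964903]
(array([ 0.0002, -0.0091, -0.0004]), array([ 0.0007,  0.0013, -0.0006]))
```

View pics/t4.png

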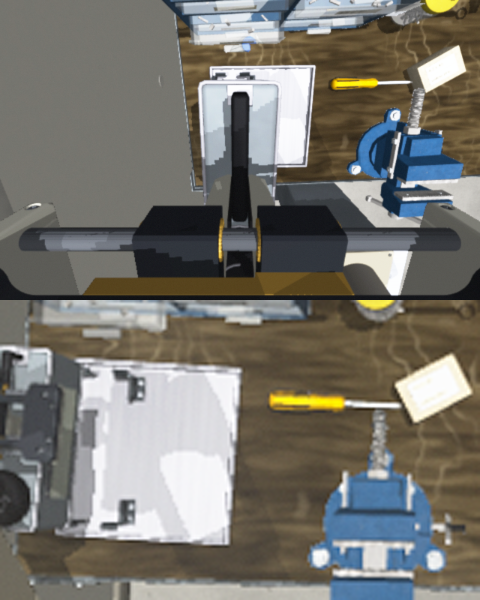

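The can hangs over the well, turned to match the tray (yaw −2.5°). It hides the well, so I'll shift 130 mm sideways to see all four angles from nearer.

```bash
python3 -m handwheel '[{"dx":0,"dy":0.06,"dz":0,"rx":0,"ry":0,"rz":0,"fingers":-1},{"dx":0,"dy":0.13,"dz":0,"rx":0,"ry":0,"rz":0,"fingers":-1},{"dx":0,"dy":0.2,"dz":0,"rx":0,"ry":0,"rz":0,"fingers":-1},{"dx":0,"dy":0.26,"dz":0,"rx":0,"ry":0,"rz":0,"fingers":-1},{"dx":0,"dy":0.26,"dz":0,"rx":0,"ry":0,"rz":0,"fingers":-1}]'
python3 - <<'E'
from h import *
import json
m=env.camera_model("wrist");w=env.grab_frame("wrist");cv2.imwrite("pics/w5.png",w[:,:,::-1])
json.dump({k:np.array(v).tolist() for k,v in m.items()},open("w5.json","w"))
q=[proj(m,(.5131+sx*.105,.3335+sy*.045,.035)) for sx in(1,-1) for sy in(1,-1)]; print(np.round(q,1).tolist())
c=np.mean(q,0).astype(int);print(c)
x0=max(0,c[0]-110);y0=max(0,c[1]-120);print(x0,y0)
cv2.imwrite("pics/c5.png",cv2.resize(w[y0:y0+240,x0:x0+220,::-1],None,fx=2.5,fy=2.5,interpolation=cv2.INTER_CUBIC))
E
```

```text
time: 6.9
tcp_pos: [0.5201, 0.1952, 0.3726]
tool_rot: [3.139, -0.071, -0.001]
contact_force: [-0.7, 0.9, -5.2]
gripper_width: 0.0113
grasp_force: 55.0
[[203.5, 101.8], [258.7, 99.2], [222.0, 221.8], [270.8, 219.7]]
[238 160]
128 40
```

View pics/c5.png

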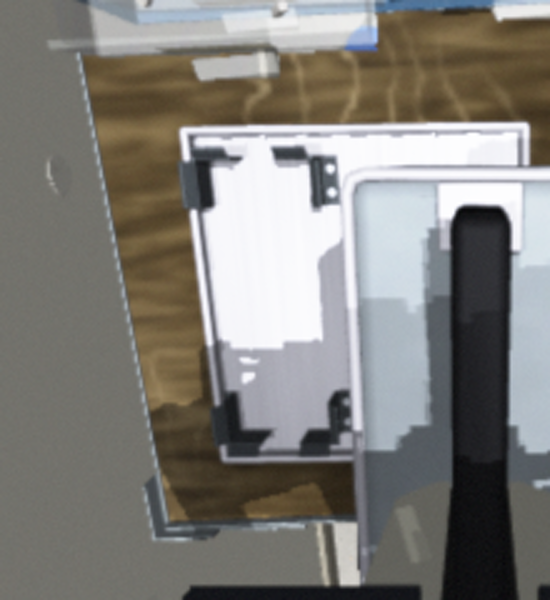

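The crop shows all four angles. The left walls' inner faces are at crop x≈213 (far) and 240 (near). The right walls are at x≈313 and 331. The end walls' inner faces are at y≈160 and 430, and the lip corners are at (182,129), (528,125) and (222,461).

```bash
python3 - <<'E'
from h import *
import json
m={k:np.array(v) for k,v in json.load(open("w5.json")).items()}
print(m["origin"])
f=lambda x,y,z:cast(m,(128+x/2.5,40+y/2.5),z)
L=[f(182,129,.015),f(528,125,.015),f(222,461,.015)]; print("lip",np.round(L,4)[:,:2].tolist())
a=L[0]-L[2];print("yaw",np.degrees(np.arctan2(a[1],a[0])),np.linalg.norm(a),np.linalg.norm(L[1]-L[0])); 
th=np.radians(-2.4);t=np.array([np.cos(th),np.sin(th)]);n=np.array([-t[1],t[0]])
tc=(L[1]+L[2])[:2]/2; print("tray c",tc)
print("left n",[f(x,y,.003)[:2]@n for x,y in((213,180),(240,410))],"right n",[f(x,y,.03)[:2]@n for x,y in((313,180),(331,405))])
print("far t",[f(x,160,z)[:2]@t for x,z in((220,.003),(290,.003),(290,.03))],"near t",[f(x,430,z)[:2]@t for x,z in((250,.003),(320,.003),(320,.03))])
print("top ang: left n",[f(x,y,.039)[:2]@n for x,y in((183,180),(213,410))],"far/near t",f(230,148,.039)[:2]@t,f(250,455,.039)[:2]@t)
print("tc",tc@t,tc@n,"prior well",np.array([.5131,.3335])@t,np.array([.5131,.3335])@n)
# can top seen here: far edge corner at (350,172) z?, tcp
p,r=tool();print(p,[f(x,172,p[2]-.123+.11)for x in(350,520)])
E
```

```text
[0.60368101 0.19175029 0.5380261 ]
lip [[0.6349, 0.3879], [0.6272, 0.1564], [0.3954, 0.3966]]
yaw -2.102974348686774 0.23969007887990784 0.2316122899033464
tray c [0.51131667 0.27650695]
left n [np.float64(0.4011037912384569), np.float64(0.39905972049717064)] right n [np.float64(0.325514733894054), np.float64(0.32335225540627655)]
far t [np.float64(0.5983833497412184), np.float64(0.5982691950704064), np.float64(0.5981103628114753)] near t [np.float64(0.39927607086776196), np.float64(0.3991075936220659), np.float64(0.40899941733748035)]
top ang: left n [np.float64(0.40823512917), np.float64(0.4061090542964155)] far/near t 0.6055036066484213 0.3930473378230052
tc 0.49928924575072525 0.29767612295641505 prior well 0.49868439360503614 0.3546938617664216
[0.52005602 0.19711363 0.37257356] [array([0.603277  , 0.22124311, 0.35957356]), array([0.60152885, 0.18178275, 0.35957356])]
```

```bash
python3 - <<'E'
from h import *
m=env.camera_model("top"); f=lambda x,y,z:cast(m,(155+x/4,160+y/4),z)
th=np.radians(-2.1);t=np.array([np.cos(th),np.sin(th)]);n=np.array([-t[1],t[0]])
print("left",[f(x,y,.003)[:2]@n for x,y in((90,95),(74,300))],"right",[f(x,y,.03)[:2]@n for x,y in((166,90),(152,300))])
w=json=None
th0=np.radians(-2.4);w=.4987*np.array([np.cos(th0),np.sin(th0)])+.3622*np.array([-np.sin(th0),np.cos(th0)]);print("well",w)
tgt=w+.012*t; print(tgt); print(rows((*tgt,.37),R.from_euler("ZX",[-2.1,180],degrees=True)),tool()[0], "n of well",w@n)
E
```

```text
left [np.float64(0.39719730372290724), np.float64(0.3959363816224633)] right [np.float64(0.32452766256873267), np.float64(0.3217861684597875)]
well [0.51342992 0.3409989 ]
[0.52542186 0.34055918]
(array([-0.002 , -0.2871,  0.0051]), array([ 0.    ,  0.0001, -0.0024])) [0.52005602 0.19711363 0.37257356] n of well 0.3595838598892891
```

Both views put the well at n≈0.360. Moving over it and lowering to just above the flares.

```bash
python3 -m handwheel '[{"dx":0,"dy":-0.06,"dz":0,"rx":0,"ry":0,"rz":0,"fingers":-1},{"dx":0,"dy":-0.13,"dz":0,"rx":0,"ry":0,"rz":0,"fingers":-1},{"dx":-0.002,"dy":-0.2,"dz":0,"rx":0,"ry":0,"rz":0,"fingers":-1},{"dx":-0.002,"dy":-0.26,"dz":0,"rx":0,"ry":0,"rz":-0.002,"fingers":-1},{"dx":-0.002,"dy":-0.287,"dz":0,"rx":0,"ry":0,"rz":-0.002,"fingers":-1}]'
python3 -m handwheel '[{"dx":0,"dy":0,"dz":0.06,"rx":0,"ry":0,"rz":0,"fingers":-1},{"dx":0,"dy":0,"dz":0.14,"rx":0,"ry":0,"rz":0,"fingers":-1},{"dx":0,"dy":0,"dz":0.22,"rx":0,"ry":0,"rz":0,"fingers":-1},{"dx":0,"dy":0,"dz":0.3,"rx":0,"ry":0,"rz":0,"fingers":-1},{"dx":0,"dy":0,"dz":0.36,"rx":0,"ry":0,"rz":0,"fingers":-1}]'
python3 -m handwheel '[{"dx":0,"dy":0,"dz":0.025,"rx":0,"ry":0,"rz":0,"fingers":-1},{"dx":0,"dy":0,"dz":0.025,"rx":0,"ry":0,"rz":0,"fingers":-1},{"dx":0,"dy":0,"dz":0.025,"rx":0,"ry":0,"rz":0,"fingers":-1}]'
python3 - <<'E'
from h import *
print(tool()[0]); print(rows((.5254,.3406,.126),R.from_euler("ZX",[-2.1,180],degrees=True)))
E
```

```text
time: 7.45
tcp_pos: [0.5242, 0.3456, 0.3716]
tool_rot: [-3.141, 0.051, 0.003]
contact_force: [0.2, -0.4, -5.6]
gripper_width: 0.0112
grasp_force: 55.0
time: 7.95
tcp_pos: [0.5237, 0.3416, 0.1892]
tool_rot: [3.139, -0.056, -0.005]
contact_force: [-0.5, -0.8, -5.1]
gripper_width: 0.0112
grasp_force: 55.0
time: 8.25
tcp_pos: [0.526, 0.3424, 0.1823]
tool_rot: [-3.14, 0.057, -0.003]
contact_force: [-0.1, 0.3, -4.0]
gripper_width: 0.0112
grasp_force: 55.0
[0.52597293 0.34244579 0.18232917]
(array([-0.0012,  0.0038,  0.1127]), array([-0.0003, -0.0005,  0.0002]))
```

```bash
python3 -m handwheel '[{"dx":-0.001,"dy":0.002,"dz":0.03,"rx":0,"ry":0,"rz":0,"fingers":-1},{"dx":-0.001,"dy":0.002,"dz":0.05,"rx":0,"ry":0,"rz":0,"fingers":-1},{"dx":-0.001,"dy":0.002,"dz":0.07,"rx":0,"ry":0,"rz":0,"fingers":-1},{"dx":-0.001,"dy":0.002,"dz":0.085,"rx":0,"ry":0,"rz":0,"fingers":-1},{"dx":-0.001,"dy":0.002,"dz":0.085,"rx":0,"ry":0,"rz":0,"fingers":-1}]'
python3 -m handwheel '[{"dx":0,"dy":0,"dz":0.01,"rx":0,"ry":0,"rz":0,"fingers":-1},{"dx":0,"dy":0,"dz":0.02,"rx":0,"ry":0,"rz":0,"fingers":-1},{"dx":0,"dy":0,"dz":0.024,"rx":0,"ry":0,"rz":0,"fingers":-1},{"dx":0,"dy":0,"dz":0.024,"rx":0,"ry":0,"rz":0,"fingers":-1}]'
python3 -m handwheel '[{"dx":0,"dy":0,"dz":0.002,"rx":0,"ry":0,"rz":0,"fingers":-1},{"dx":0,"dy":0,"dz":0.004,"rx":0,"ry":0,"rz":0,"fingers":-1}]'
```

```text
time: 8.75
tcp_pos: [0.5237, 0.3404, 0.1361]
tool_rot: [3.14, -0.057, -0.004]
contact_force: [-0.3, -1.0, -5.0]
gripper_width: 0.011
grasp_force: 55.0
time: 9.15
tcp_pos: [0.5248, 0.3411, 0.1263]
tool_rot: [-3.141, 0.057, -0.0]
contact_force: [0.6, 0.1, -4.7]
gripper_width: 0.0109
grasp_force: 55.0
time: 9.35
tcp_pos: [0.525, 0.3419, 0.126]
tool_rot: [-3.139, 0.057, -0.002]
contact_force: [-7.3, -0.1, 11.5]
gripper_width: 0.0111
grasp_force: 55.0
```

It touched bottom with a firm upward force at the floor height. Releasing and rising.

```bash
python3 -m handwheel '[{"dx":0,"dy":0,"dz":0,"rx":0,"ry":0,"rz":0,"fingers":0.1},{"dx":0,"dy":0,"dz":0,"rx":0,"ry":0,"rz":0,"fingers":0.3},{"dx":0,"dy":0,"dz":0,"rx":0,"ry":0,"rz":0,"fingers":0.3},{"dx":0,"dy":0,"dz":0,"rx":0,"ry":0,"rz":0,"fingers":0.3},{"dx":0,"dy":0,"dz":0,"rx":0,"ry":0,"rz":0,"fingers":0.3}]'
python3 -m handwheel '[{"dx":0,"dy":0,"dz":-0.04,"rx":0,"ry":0,"rz":0,"fingers":0.3},{"dx":0,"dy":0,"dz":-0.1,"rx":0,"ry":0,"rz":0,"fingers":0.5},{"dx":0,"dy":0,"dz":-0.16,"rx":0,"ry":0,"rz":0,"fingers":0.7},{"dx":0,"dy":0,"dz":-0.16,"rx":0,"ry":0,"rz":0,"fingers":0.7}]'
python3 -m handwheel '[{"dx":-0.08,"dy":0,"dz":0,"rx":0,"ry":0,"rz":0,"fingers":0.7},{"dx":-0.14,"dy":0,"dz":-0.05,"rx":0,"ry":0,"rz":0,"fingers":0.7},{"dx":-0.16,"dy":0,"dz":-0.1,"rx":0,"ry":0,"rz":0,"fingers":0.7},{"dx":-0.16,"dy":0,"dz":-0.1,"rx":0,"ry":0,"rz":0,"fingers":0.7}]'
python3 - <<'E'
from h import *
m=env.camera_model("wrist"); w=env.grab_frame("wrist")
p,r=tool();print(p)
import json;json.dump({k:np.array(v).tolist() for k,v in m.items()},open("w6.json","w"))
th=np.radians(-2.1);t=np.array([np.cos(th),np.sin(th),0]);n=np.array([-t[1],t[0],0]); W=np.array([.5134,.341,0])
P=lambda a,b,z:proj(m,W+a*t+b*n+[0,0,z])
print("cap",P(-.063,0,.15),"corners",[P(a,b,.113).round(1).tolist() for a in(.095,-.095) for b in(.033,-.033)],"strap",P(.084,0,.1485),P(-.006,0,.1485))
cv2.imwrite("pics/w6.png",w[:,:,::-1])
E
```

```text
time: 9.85
tcp_pos: [0.5247, 0.3409, 0.124]
tool_rot: [3.141, -0.057, -0.0]
contact_force: [0.4, 0.1, 0.1]
gripper_width: 0.0463
grasp_force: 0.0
time: 10.25
tcp_pos: [0.5272, 0.3422, 0.21]
tool_rot: [-3.137, 0.057, -0.012]
contact_force: [0.7, -0.1, 1.1]
gripper_width: 0.0774
grasp_force: 0.0
time: 10.65
tcp_pos: [0.445, 0.3451, 0.258]
tool_rot: [-3.138, 0.055, -0.008]
contact_force: [0.9, -0.0, 0.5]
gripper_width: 0.079
grasp_force: 0.0
[0.44527861 0.34462652 0.25599279]
cap [321.30383201 190.97098563] corners [[286.5, 16.6], [357.4, 16.7], [291.6, 209.4], [350.5, 209.6]] strap [322.09605974  19.14388701] [321.57778983 130.61292302]
```

View pics/w6.png

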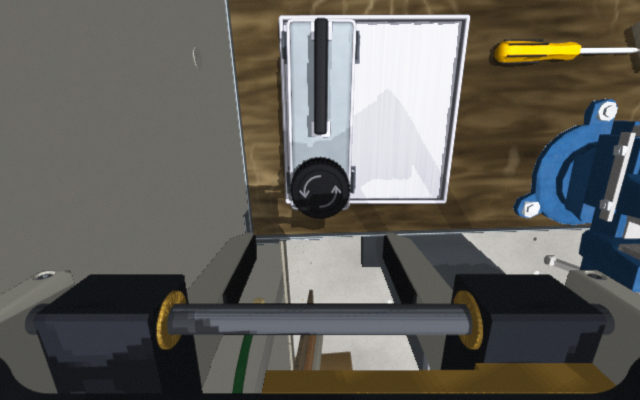

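The can stands in the well as predicted: its far corners are at (287,18) and (355,18), against (286.5,17) and (357,17) expected. The cap is still locked at about (320.5,188.5), 1–2 mm further forward than I computed. Joint 6 can start the twist from the present yaw, so I'll go over the cap.

```bash
python3 - <<'E'
from h import *
print(env.get_state()["joints"]); print(rows((.4514,.3436,.19),R.from_euler("ZX",[-2.1,180],degrees=True)))
E
```

```text
[ 5.67646248e-01  1.34872977e-02  1.54308014e+00 -6.68608092e-05
  1.58095945e+00  2.17393324e+00]
(array([0.0119, 0.0019, 0.132 ]), array([-0.0007, -0.0011,  0.0004]))
```

```bash
python3 -m handwheel '[{"dx":0.012,"dy":0.001,"dz":0.06,"rx":0,"ry":0,"rz":0,"fingers":0.7},{"dx":0.012,"dy":0.001,"dz":0.12,"rx":0,"ry":0,"rz":0,"fingers":0.7},{"dx":0.012,"dy":0.001,"dz":0.132,"rx":0,"ry":0,"rz":0,"fingers":0.7},{"dx":0.012,"dy":0.001,"dz":0.132,"rx":0,"ry":0,"rz":0,"fingers":0.7},{"dx":0.012,"dy":0.001,"dz":0.132,"rx":0,"ry":0,"rz":0,"fingers":0.7}]'
python3 - <<'E'
from h import *
L=[]
for i in range(3):
    L.append(tool()[0]); w=env.grab_frame("wrist")
print(np.mean(L,0).round(4)); print(rows((.4514,.3436,.125),R.from_euler("ZX",[-2.1,180],degrees=True)))
m=env.camera_model("wrist");th=np.radians(-2.1);t=np.array([np.cos(th),np.sin(th),0])
c=np.array([.4514,.3436,.15]);n=np.array([-t[1],t[0],0])
print([proj(m,c+a*t+b*n).round(1).tolist() for a,b in((0,0),(.029,0),(-.029,0),(0,.029),(0,-.029))])
g=cv2.cvtColor(w,cv2.COLOR_RGB2GRAY); k=(g<75).astype(np.uint8); x,y=proj(m,c).astype(int)
for yy in(-15,-5,5,15): r=np.where(k[y+yy,x-70:x+70]==0)[0]+x-70; print(y+yy,r[r<x].max(initial=0),r[r>x].min(initial=999))
r=np.where(k[max(0,y-70):y+70,x]==0)[0]+max(0,y-70); print(r[r<y].max(initial=0),r[r>y].min(initial=999))
E
```

```text
time: 11.2
tcp_pos: [0.4513, 0.3433, 0.1889]
tool_rot: [-3.141, 0.057, -0.001]
contact_force: [0.5, 0.8, -0.1]
gripper_width: 0.0791
grasp_force: 0.0
[0.4515 0.3435 0.1894]
(array([-0.0008,  0.0004,  0.1298]), array([-0.0005, -0.0007,  0.0001]))
[[319.4, 222.8], [319.4, 185.5], [319.3, 257.4], [280.8, 222.8], [357.9, 222.9]]
207 317 354
217 279 356
227 302 999
237 283 353
205 242
```

The cap spans columns 279–356 and its arrows are centred at row 223, so it is within about 1 mm of the target. Descending and gripping.

```bash
python3 -m handwheel '[{"dx":0,"dy":-0.002,"dz":0.05,"rx":0,"ry":0,"rz":0,"fingers":0.7},{"dx":0,"dy":-0.002,"dz":0.1,"rx":0,"ry":0,"rz":0,"fingers":0.7},{"dx":0,"dy":-0.002,"dz":0.129,"rx":0,"ry":0,"rz":0,"fingers":0.7},{"dx":0,"dy":-0.002,"dz":0.129,"rx":0,"ry":0,"rz":0,"fingers":0.7},{"dx":0,"dy":-0.002,"dz":0.129,"rx":0,"ry":0,"rz":0,"fingers":0.4}]' 60
python3 -m handwheel '[{"dx":0,"dy":0,"dz":0,"rx":0,"ry":0,"rz":0,"fingers":-1},{"dx":0,"dy":0,"dz":0,"rx":0,"ry":0,"rz":0,"fingers":-1},{"dx":0,"dy":0,"dz":0,"rx":0,"ry":0,"rz":0,"fingers":-1},{"dx":0,"dy":0,"dz":0,"rx":0,"ry":0,"rz":0,"fingers":-1},{"dx":0,"dy":0,"dz":0,"rx":0,"ry":0,"rz":0,"fingers":-1}]'
```

```text
time: 11.85
tcp_pos: [0.4511, 0.3444, 0.1245]
tool_rot: [-3.141, 0.057, -0.001]
contact_force: [-0.2, 0.6, 0.6]
gripper_width: 0.0748
grasp_force: 0.0
time: 12.35
tcp_pos: [0.4516, 0.3449, 0.125]
tool_rot: [-3.139, 0.057, -0.003]
contact_force: [0.6, 1.9, 4.5]
gripper_width: 0.0576
grasp_force: 60.1
```

Gripped at 57.6 mm and 60 N. Now pressing about 7 mm.

```bash
python3 -m handwheel '[{"dx":0,"dy":0,"dz":0.005,"rx":0,"ry":0,"rz":0,"fingers":-1},{"dx":0,"dy":0,"dz":0.01,"rx":0,"ry":0,"rz":0,"fingers":-1},{"dx":0,"dy":0,"dz":0.014,"rx":0,"ry":0,"rz":0,"fingers":-1},{"dx":0,"dy":0,"dz":0.014,"rx":0,"ry":0,"rz":0,"fingers":-1},{"dx":0,"dy":0,"dz":0.014,"rx":0,"ry":0,"rz":0,"fingers":-1}]'
python3 - <<'E'
from h import *
L=[];F=[]
for i in range(4):
    s=env.get_state();L.append(s["tcp_pos"]);F.append(s["contact_force"]);env.grab_frame("wrist")
print(np.mean(L,0).round(4),np.mean(F,0).round(1))
E
```

```text
time: 12.85
tcp_pos: [0.4517, 0.345, 0.1189]
tool_rot: [-3.139, 0.057, -0.004]
contact_force: [-2.9, -0.3, 12.9]
gripper_width: 0.0573
grasp_force: 60.1
[0.4517 0.345  0.1189] [-2.9  0.4 12.8]
```

```bash
python3 -m handwheel '[{"dx":0,"dy":0,"dz":0,"rx":0,"ry":0,"rz":-0.03,"fingers":-1},{"dx":0,"dy":0,"dz":0,"rx":0,"ry":0,"rz":-0.06,"fingers":-1},{"dx":0,"dy":0,"dz":0,"rx":0,"ry":0,"rz":-0.09,"fingers":-1},{"dx":0,"dy":0,"dz":0,"rx":0,"ry":0,"rz":-0.12,"fingers":-1},{"dx":0,"dy":0,"dz":0,"rx":0,"ry":0,"rz":-0.15,"fingers":-1}]'
python3 -m handwheel '[{"dx":0,"dy":0,"dz":0,"rx":0,"ry":0,"rz":-0.03,"fingers":-1},{"dx":0,"dy":0,"dz":0,"rx":0,"ry":0,"rz":-0.06,"fingers":-1},{"dx":0,"dy":0,"dz":0,"rx":0,"ry":0,"rz":-0.09,"fingers":-1},{"dx":0,"dy":0,"dz":0,"rx":0,"ry":0,"rz":-0.12,"fingers":-1},{"dx":0,"dy":0,"dz":0,"rx":0,"ry":0,"rz":-0.15,"fingers":-1}]'
python3 - <<'E'
from h import *
s=env.get_state();print(s["moment"],s["joints"]); w=env.grab_frame("wrist")[:,:,::-1]
t=env.grab_frame("top")[160:260,155:255,::-1]
cv2.imwrite("pics/p7.png",np.hstack([cv2.resize(w,(480,300)),cv2.resize(t,(300,300),interpolation=cv2.INTER_CUBIC)]))
E
```

```text
time: 13.55
tcp_pos: [0.4523, 0.3452, 0.1193]
tool_rot: [-3.065, -0.683, -0.007]
contact_force: [-0.9, 0.7, 12.4]
gripper_width: 0.0571
grasp_force: 60.1
time: 14.05
tcp_pos: [0.4521, 0.3454, 0.1193]
tool_rot: [-2.821, -1.38, -0.007]
contact_force: [-1.5, 2.9, 12.6]
gripper_width: 0.0577
grasp_force: 60.1
[ 0.36730545  0.34308196 -0.15286748] [5.61914976e-01 1.11107356e-01 1.69365542e+00 6.93090470e-04
 1.33247376e+00 1.22250690e+00]
```

The turning moment is only 0.15 N m, so the cap turned without slipping (0.94 rad). I'll relax the press and keep turning while following the thread up.

```bash
python3 -m handwheel '[{"dx":0,"dy":0,"dz":-0.006,"rx":0,"ry":0,"rz":0,"fingers":-1},{"dx":0,"dy":0,"dz":-0.012,"rx":0,"ry":0,"rz":0,"fingers":-1},{"dx":0,"dy":0,"dz":-0.012,"rx":0,"ry":0,"rz":-0.03,"fingers":-1},{"dx":0,"dy":0,"dz":-0.013,"rx":0,"ry":0,"rz":-0.06,"fingers":-1},{"dx":0,"dy":0,"dz":-0.014,"rx":0,"ry":0,"rz":-0.09,"fingers":-1}]'
python3 -m handwheel '[{"dx":0,"dy":0,"dz":-0.001,"rx":0,"ry":0,"rz":-0.03,"fingers":-1},{"dx":0,"dy":0,"dz":-0.002,"rx":0,"ry":0,"rz":-0.06,"fingers":-1},{"dx":0,"dy":0,"dz":-0.003,"rx":0,"ry":0,"rz":-0.09,"fingers":-1},{"dx":0,"dy":0,"dz":-0.004,"rx":0,"ry":0,"rz":-0.12,"fingers":-1},{"dx":0,"dy":0,"dz":-0.004,"rx":0,"ry":0,"rz":-0.15,"fingers":-1}]'
python3 - <<'E'
from h import *
s=env.get_state();print(s["moment"],s["joints"]) 
E
```

```text
time: 14.65
tcp_pos: [0.4514, 0.3451, 0.125]
tool_rot: [-2.599, -1.764, -0.004]
contact_force: [-0.6, 1.7, 5.4]
gripper_width: 0.0575
grasp_force: 60.1
time: 15.15
tcp_pos: [0.4508, 0.3449, 0.1264]
tool_rot: [-2.115, -2.322, -0.002]
contact_force: [-0.6, 2.7, 4.8]
gripper_width: 0.0579
grasp_force: 60.1
[ 0.53591796  0.26718044 -0.03160313] [5.62115889e-01 1.04095162e-01 1.68749296e+00 1.00927701e-03
 1.34884382e+00 4.68490843e-01]
```

```bash
python3 -m handwheel '[{"dx":0,"dy":0,"dz":-0.002,"rx":0,"ry":0,"rz":-0.035,"fingers":-1},{"dx":0,"dy":0,"dz":-0.003,"rx":0,"ry":0,"rz":-0.07,"fingers":-1},{"dx":0,"dy":0,"dz":-0.004,"rx":0,"ry":0,"rz":-0.105,"fingers":-1},{"dx":0,"dy":0,"dz":-0.005,"rx":0,"ry":0,"rz":-0.14,"fingers":-1},{"dx":0,"dy":0,"dz":-0.006,"rx":0,"ry":0,"rz":-0.175,"fingers":-1}]'
python3 -m handwheel '[{"dx":0,"dy":0,"dz":0,"rx":0,"ry":0,"rz":0,"fingers":-1},{"dx":0,"dy":0,"dz":0,"rx":0,"ry":0,"rz":0,"fingers":-1}]'
python3 - <<'E'
from h import *
s=env.get_state();print(s["moment"],s["joints"]) 
E
```

```text
time: 15.65
tcp_pos: [0.4502, 0.3443, 0.1285]
tool_rot: [-1.404, -2.809, 0.001]
contact_force: [-2.0, 0.7, 2.0]
gripper_width: 0.0574
grasp_force: 60.1
time: 15.85
tcp_pos: [0.4502, 0.344, 0.1285]
tool_rot: [-1.415, -2.804, 0.001]
contact_force: [-3.9, -0.6, 3.1]
gripper_width: 0.0575
grasp_force: 60.1
[0.04902326 0.56891059 0.02913004] [ 5.61839760e-01  1.02012278e-01  1.68589239e+00  1.98771737e-04
  1.35485463e+00 -7.42780313e-02]
```

Turned 2.25 rad with almost no moment. Lifting gently.

```bash
python3 -m handwheel '[{"dx":0,"dy":0,"dz":-0.006,"rx":0,"ry":0,"rz":0,"fingers":-1},{"dx":0,"dy":0,"dz":-0.012,"rx":0,"ry":0,"rz":0,"fingers":-1},{"dx":0,"dy":0,"dz":-0.016,"rx":0,"ry":0,"rz":0,"fingers":-1}]'
```

```text
time: 16.15
tcp_pos: [0.4512, 0.344, 0.137]
tool_rot: [1.412, 2.806, 0.0]
contact_force: [0.8, 0.2, -0.9]
gripper_width: 0.0575
grasp_force: 60.1
```

```bash
python3 -m handwheel '[{"dx":0,"dy":0,"dz":-0.05,"rx":0,"ry":0,"rz":0,"fingers":-1},{"dx":0,"dy":0,"dz":-0.1,"rx":0,"ry":0,"rz":0,"fingers":-1},{"dx":0,"dy":0,"dz":-0.15,"rx":0,"ry":0,"rz":0,"fingers":-1},{"dx":0,"dy":0,"dz":-0.16,"rx":0,"ry":0,"rz":0,"fingers":-1},{"dx":0,"dy":0,"dz":-0.16,"rx":0,"ry":0,"rz":0,"fingers":-1}]'
python3 - <<'E'
from h import *
p,r=tool();print(p);print(rows((.509,.218,.217),r))
w=env.grab_frame("wrist")[:,:,::-1];t=env.grab_frame("top")[160:260,155:255,::-1]
cv2.imwrite("pics/p8.png",np.hstack([cv2.resize(w,(480,300)),cv2.resize(t,(300,300),interpolation=cv2.INTER_CUBIC)]))
E
```

```text
time: 16.65
tcp_pos: [0.4516, 0.3445, 0.2177]
tool_rot: [1.411, 2.805, 0.004]
contact_force: [0.4, -0.0, -0.9]
gripper_width: 0.0573
grasp_force: 60.1
[0.45162834 0.34447572 0.21768651]
(array([-0.2715, -0.0587,  0.0013]), array([0., 0., 0.]))
```

View pics/p8.png

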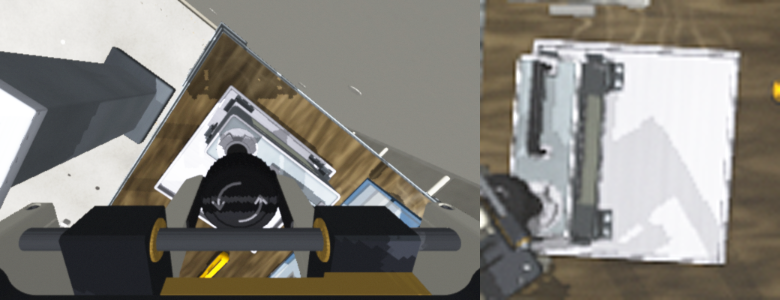

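The cap is held in the fingers, the neck is bare and the can is still in its well. Carrying the cap to the bare half and lowering it.

```bash
python3 -m handwheel '[{"dx":-0.06,"dy":-0.013,"dz":0,"rx":0,"ry":0,"rz":0,"fingers":-1},{"dx":-0.13,"dy":-0.028,"dz":0,"rx":0,"ry":0,"rz":0,"fingers":-1},{"dx":-0.2,"dy":-0.043,"dz":0,"rx":0,"ry":0,"rz":0,"fingers":-1},{"dx":-0.27,"dy":-0.059,"dz":0,"rx":0,"ry":0,"rz":0,"fingers":-1},{"dx":-0.27,"dy":-0.059,"dz":0,"rx":0,"ry":0,"rz":0,"fingers":-1}]'
python3 -m handwheel '[{"dx":0,"dy":0,"dz":0.07,"rx":0,"ry":0,"rz":0,"fingers":-1},{"dx":0,"dy":0,"dz":0.16,"rx":0,"ry":0,"rz":0,"fingers":-1},{"dx":0,"dy":0,"dz":0.25,"rx":0,"ry":0,"rz":0,"fingers":-1},{"dx":0,"dy":0,"dz":0.33,"rx":0,"ry":0,"rz":0,"fingers":-1},{"dx":0,"dy":0,"dz":0.37,"rx":0,"ry":0,"rz":0,"fingers":-1}]'
python3 -m handwheel '[{"dx":0,"dy":0,"dz":0.01,"rx":0,"ry":0,"rz":0,"fingers":-1},{"dx":0,"dy":0,"dz":0.02,"rx":0,"ry":0,"rz":0,"fingers":-1},{"dx":0,"dy":0,"dz":0.03,"rx":0,"ry":0,"rz":0,"fingers":-1},{"dx":0,"dy":0,"dz":0.036,"rx":0,"ry":0,"rz":0,"fingers":-1},{"dx":0,"dy":0,"dz":0.036,"rx":0,"ry":0,"rz":0,"fingers":-1}]'
```

```text
time: 17.25
tcp_pos: [0.5082, 0.2143, 0.2145]
tool_rot: [-1.416, -2.803, 0.005]
contact_force: [-0.2, 0.2, 0.6]
gripper_width: 0.0576
grasp_force: 60.1
time: 17.75
tcp_pos: [0.5031, 0.2175, 0.0256]
tool_rot: [-1.408, -2.801, 0.009]
contact_force: [-1.1, 0.6, -0.7]
gripper_width: 0.0573
grasp_force: 60.1
time: 18.25
tcp_pos: [0.5081, 0.2184, 0.0142]
tool_rot: [1.411, 2.806, 0.001]
contact_force: [0.5, 0.6, -0.6]
gripper_width: 0.0575
grasp_force: 60.1
```

```bash
python3 -m handwheel '[{"dx":0,"dy":0,"dz":0.004,"rx":0,"ry":0,"rz":0,"fingers":-1},{"dx":0,"dy":0,"dz":0.008,"rx":0,"ry":0,"rz":0,"fingers":-1},{"dx":0,"dy":0,"dz":0.009,"rx":0,"ry":0,"rz":0,"fingers":-1},{"dx":0,"dy":0,"dz":0.009,"rx":0,"ry":0,"rz":0,"fingers":-1}]'
python3 -m handwheel '[{"dx":0,"dy":0,"dz":0.002,"rx":0,"ry":0,"rz":0,"fingers":-1},{"dx":0,"dy":0,"dz":0.004,"rx":0,"ry":0,"rz":0,"fingers":-1}]'
```

```text
time: 18.65
tcp_pos: [0.5076, 0.2181, 0.0091]
tool_rot: [-1.411, -2.807, 0.0]
contact_force: [-0.1, -0.1, -0.3]
gripper_width: 0.0572
grasp_force: 60.1
time: 18.85
tcp_pos: [0.5078, 0.2182, 0.008]
tool_rot: [1.411, 2.807, -0.0]
contact_force: [-7.2, -3.0, 16.7]
gripper_width: 0.0575
grasp_force: 60.1
```

Contact with the floor. Releasing, rising and checking.

```bash
python3 -m handwheel '[{"dx":0,"dy":0,"dz":0,"rx":0,"ry":0,"rz":0,"fingers":0.4},{"dx":0,"dy":0,"dz":0,"rx":0,"ry":0,"rz":0,"fingers":0.6},{"dx":0,"dy":0,"dz":0,"rx":0,"ry":0,"rz":0,"fingers":0.6},{"dx":0,"dy":0,"dz":0,"rx":0,"ry":0,"rz":0,"fingers":0.6}]'
python3 -m handwheel '[{"dx":0,"dy":0,"dz":-0.04,"rx":0,"ry":0,"rz":0,"fingers":0.6},{"dx":0,"dy":0,"dz":-0.12,"rx":0,"ry":0,"rz":0,"fingers":0.6},{"dx":0,"dy":0,"dz":-0.2,"rx":0,"ry":0,"rz":0,"fingers":0.6},{"dx":0,"dy":0,"dz":-0.28,"rx":0,"ry":0,"rz":0,"fingers":0.6},{"dx":0,"dy":0,"dz":-0.36,"rx":0,"ry":0,"rz":0,"fingers":0.6}]'
python3 -m handwheel '[{"dx":0,"dy":0,"dz":-0.1,"rx":0,"ry":0,"rz":0,"fingers":0.6},{"dx":0,"dy":0,"dz":-0.2,"rx":0,"ry":0,"rz":0,"fingers":0.6},{"dx":0,"dy":0.1,"dz":-0.2,"rx":0,"ry":0,"rz":0,"fingers":0.6},{"dx":0,"dy":0.2,"dz":-0.2,"rx":0,"ry":0,"rz":0,"fingers":0.6},{"dx":0,"dy":0.2,"dz":-0.2,"rx":0,"ry":0,"rz":0,"fingers":0.6}]'
python3 - <<'E'
from h import *
p,r=tool();print(p)
w=env.grab_frame("wrist")[:,:,::-1];g=env.grab_frame("top");t=g[160:260,155:255,::-1]
cv2.imwrite("pics/p9.png",np.hstack([cv2.resize(w,(480,300)),cv2.resize(t,(300,300),interpolation=cv2.INTER_CUBIC)]))
E
```

```text
time: 19.25
tcp_pos: [0.5075, 0.2182, 0.007]
tool_rot: [-1.411, -2.807, 0.0]
contact_force: [-0.4, -0.2, -1.0]
gripper_width: 0.074
grasp_force: 0.0
time: 19.75
tcp_pos: [0.5073, 0.2181, 0.1887]
tool_rot: [-1.411, -2.807, 0.0]
contact_force: [0.4, -0.1, -0.8]
gripper_width: 0.0743
grasp_force: 0.0
time: 20.25
tcp_pos: [0.5901, 0.2801, 0.2808]
tool_rot: [-1.408, -2.803, 0.008]
contact_force: [-1.0, -0.9, -2.2]
gripper_width: 0.0742
grasp_force: 0.0
[0.59010731 0.28006771 0.28082593]
```

View pics/p9.png

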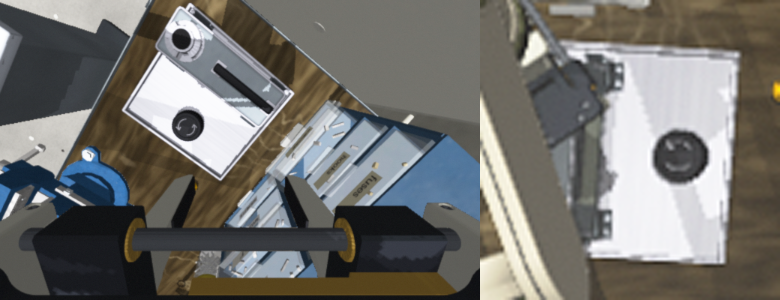

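The open neck is on the standing can. The cap lies flat, arrows up, in the middle of the bare half (wrist panel (188,125), top panel (680,157)), and the gripper is clear. Handing in.

```bash
python3 - <<'E'
from station import env
s=env.get_state();print(s["contact_force"],max(abs(s["dq"])) if hasattr(s["dq"],"shape") else s["dq"])
print(env.close_job())
E
```

```text
[-0.18969554 -0.09750288  0.46988043] 0.09061160470575129
the job is handed in; nothing more can be done
None
```

I handed the job in at about 20 s: the can stands let go of in the tray well, and its cap came free at 2.25 rad and lies flat, right way up, on the bare half. The last pictures show both in place; no verdict came back.

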